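# Push the pear sizing plate out over the empty crate

## Robot

A 7-joint arm with a two-finger parallel gripper is mounted at the origin on the work surface. World frame = base frame: x ahead of the robot, y to its left, z up, the work surface at z = 0. Lengths are in m, angles in degrees, forces in N, time in s.
With the tool pointing down it reaches from about 0.4 to 0.85 m from the base axis. Payload 4.5 kg.
Tool frame: the origin (TCP) lies at the very end of the fingers, on their centre line; the grasp point (between the pads) lies robot.grip_point_offset behind it (robot.grip_point_offset is the distance from the TCP to the grasp point, in m); z points along the fingers, y is the line along which they close (so a half turn about z gives the same grasp; the last joint's range is limited). The gripper opens to 85 mm and grips with 20 to 120 N. Pads are 22 mm wide; open, the fingers measure 114 mm over their backs; the gripper's body (76 mm by 85 mm) begins 54 mm behind the grasp point. The pads swing forward as they close: fully open they stand 13 mm farther back than shut.
Start: joints at [77.281, 39.483, -11.15, 89.685, 9.013, 51.709, -12.324], TCP at [0.158, -0.605, 0.196] pointing down, gripper open.
Joint ranges: [-172.22, 172.22], [-26.19, 119.32], [-84.43, 86.54], [7.71, 146.69], [-57.33, 237.33], [2.42, 119.75], [-152.13, 152.13]. Speed limits (degrees/s): [147.25, 147.25, 180, 180, 180, 180, 180].

## Interface

Orientations are given as [roll, pitch, yaw] about the fixed x, y, z axes, in that order (R = Rz(yaw) Ry(pitch) Rx(roll)).
In Python, from workcell import robot gives the robot as it stands. Calls block until the motion is done:
- robot.move_to(position, orientation): joint-space move of the TCP to a pose.
- robot.servo_line(position, frame=None, vel=0.15, force_limit=None): straight line of the TCP; frame=None keeps the orientation; vel is the mean speed in m/s. With force_limit (N) it stops when the force on the tool has changed by that much, and returns True; else False.
- robot.movej(angles): joint-space move.
- robot.let_go() and robot.grab(): open the fingers fully, or close them until they stop; the grip force is fixed at half the most.
- robot.wait(seconds).
- robot.solve_ik(position, orientation): joint angles nearest the present ones, or None.
- robot.sense(): the state.
- robot.get_image(name): name is "scene" or "top" or "wrist"; returns (picture, depth): 480x640x3 uint8, red, green, blue; 480x640 float32, m along the optical axis (not along the pixel's ray), 0 where there is no reading.
- robot.get_calibration(name): a dict with "camera_matrix" (3x3 intrinsics, pixels), "k1" (the pictures are not rectified: a ray, as slopes to the right and down, at radius r is drawn at 1 + k1 r^2 times it, then the intrinsics apply), "view" (4x4, takes a point from world to camera coordinates). Camera axes: x right, y up, looking along -z (the intrinsics and any distortion apply to the point x, -y, -z); pixel columns grow to the right and rows downward; lengths in m; the calibration is good to about 2 mm. A picture is of the moment at which its call begins: read the wrist's pose just before it. get_calibration takes no time and is no camera call; for the wrist camera it gives the pose at the moment of the call.
A pose or a line that the arm cannot do raises robot.Unreachable and nothing moves.
- robot.close_job(): hands the job in; it is judged then, once.
The state is a dict: "time_s": time; "joints": joint angles; "qd": joint speeds; "joint_torque": joint torques, N m; "position": TCP position; "tool_rot": TCP orientation; "force": force on the tool from outside, world axes, zero at the start; "wrist_torque": the same for the moment, N m; "grip_width": finger opening in m; "grasp_force": force on a finger pad.
Only numpy, scipy, OpenCV 4.12 (cv2) and the standard library are available. Lean on these libraries where they do the work, as an engineer would, in place of code of your own. Each camera call takes 0.05 s, during which the arm holds its last target. There are 200 camera calls.

## Task

Get the pear sizing plate ready for gauging: push it along the top of the packing block, without lifting it, until it sticks out square over the block's edge on the empty crate's side, with the whole of its leading hole clear of the block and that hole's nearest rim no more than 2 cm beyond the edge. Leave it lying flat on the block by itself, and leave the four other things on the block where they stand.

Things in the scene. Friction and masses are not known exactly. Their poses are not given: they have to be found in the camera images.
- block: Cream packing block, fixed on the bench: 300 mm (its x) by 360 mm (its y), 75 mm high, straight edges. Origin: centre of its underside, z up. The plate can be pushed out over either of its 300 mm long edges, at y = +180 mm and y = -180 mm; a crate stands against each. Turned up to 0.2 rad from the robot's axes.
- gauge: Pear sizing plate, loose, grey plastic: flat, 90 mm (its x) by 220 mm (its y), 6 mm thick, 0.1 to 0.18 kg, two equal round through-holes 60 mm wide. Origin: centre of its underside, z up. Starts flat on the block near its middle, lengthwise along the block's y within 0.2 rad. A push with two fingertips on its short end straightens it. It balances about its middle: 110 mm overhang tips it off.
- hole_a (a point): Centre of the gauge plate's hole nearer its +y end, at the upper face: 68 mm from the plate's middle, 42 mm from that short end (12 mm of plate between hole and end).
- hole_b (a point): The same for the hole nearer the plate's -y end.
- crate: Empty open blue crate, fixed, 300 mm (its x) by 220 mm (its y), 60 mm high (its rim is 15 mm below the block's top), walls 4 mm. It stands against one of the block's two ends (+y or -y of the block, varies). Origin: centre of its underside.
- full_crate: The same crate filled with six standing pears on a green tray, fixed, against the block's other end; pears' stems reach about 105 mm above the bench. Origin: centre of its underside.
- pear: Green pear standing upright, 66 mm across, 95 mm tall with stem. One of four loose things standing on the block near its four corners (which corner varies). Origin: centre of its underside. Leave alone.
- cap: Small red plastic plug, slightly tapered, 32 mm across, 34 mm tall. One of four loose things standing on the block near its four corners (which corner varies). Origin: centre of its underside. Leave alone.
- stamp: Hand stamp: black 36 mm square base 16 mm high with a wooden grip, 68 mm tall. One of four loose things standing on the block near its four corners (which corner varies). Origin: centre of its underside. Leave alone.
- tape: Cardboard tape roll lying flat, 56 mm across, 20 mm high. One of four loose things standing on the block near its four corners (which corner varies). Origin: centre of its underside. Leave alone.
Things that resemble listed ones, but are neither listed nor needed, are in the scene too. Several things have the shape of the gauge; the one meant has the colours described above.

How it is judged (in metres and radians):
At the end, for the whole second after the job is handed in: The sizing plate lies flat and still on the block, within 8 degrees of square, out over the empty crate's edge: the hole on that side is wholly beyond the edge (1 mm slack) and its nearest rim at most 22 mm beyond it; the hole's centre is within 100 mm of the middle of that edge (((y of crate in the frame of block above 0 m and y of hole_a in the frame of block between 0.209 and 0.232 m and x of hole_a in the frame of block between -0.1 and 0.1 m) or (y of crate in the frame of block below 0 m and y of hole_b in the frame of block between -0.232 and -0.209 m and x of hole_b in the frame of block between -0.1 and 0.1 m)) and angle between the y axis of gauge and the y axis of block, either way round below 0.14 rad and angle between gauge's own z axis and vertical below 0.03 rad and z of gauge in the frame of block between 0.072 and 0.078 m and linear speed of gauge below 0.01 m/s); the robot touches nothing.
It fails at once if the sizing plate is lifted more than 12 mm off the block (z of gauge in the frame of block above 0.087 m).
It fails at once if the sizing plate is tipped up or falls off the block (angle between gauge's own z axis and vertical above 0.15 rad or z of gauge in the frame of block below 0.06 m).
It fails at once if another thing on the block is moved more than 15 mm or knocked over (distance of any of pear, cap, stamp, tape from where it was at the start of the episode above 0.015 m or angle between any of pear, cap, stamp, tape's own z axis and vertical above 0.5 rad).
It also fails if it takes over 48 s, if anything falls off the work surface, if the arm or the gripper's body presses on something with over 40 N, if the wrist force passes 120 N, or if a joint passes its speed limit or range.

## Working session

There is one attempt and no reset: what is moved stays moved. The work goes in short steps, each a Python script; the robot and the scene stay as the last script left them, time stands still between calls to the robot, and variables do not carry over. Pictures are saved under pics/ and viewed, at most 10 in all, crops included, and the job is handed in when it is done.

```bash
mkdir -p pics
cat > h.py <<'E'
import numpy as np, cv2
from workcell import robot
def cloud(name):
    c=robot.get_calibration(name); im,d=robot.get_image(name)
    K=np.array(c["camera_matrix"]);k=c["k1"];V=np.array(c["view"])
    v,u=np.mgrid[0:480,0:640].astype(float)
    pts=cv2.undistortPoints(np.stack([u.ravel(),v.ravel()],1)[:,None],K,np.array([k,0,0,0.])).reshape(480,640,2)
    P=np.stack([pts[...,0]*d,-pts[...,1]*d,-d,np.ones_like(d)],-1)@np.linalg.inv(V).T
    P=P[...,:3]; P[d<=0]=np.nan
    return im,P
def save(n,im): cv2.imwrite("pics/"+n,im[...,::-1])
E
python3 - <<'E'
from h import *
s=robot.sense();print(s["time_s"],s["position"],s["tool_rot"],robot.grip_point_offset)
for n in("top","scene"):
    im,P=cloud(n);save(n+".png",im);np.savez(n,im=im,P=P)
E
```

```text
0.0 [ 0.15791936 -0.60396919  0.1953515 ] [-1.79892536e+02  6.23308989e-03  1.46616993e+01] 0.0187
```

View pics/top.png

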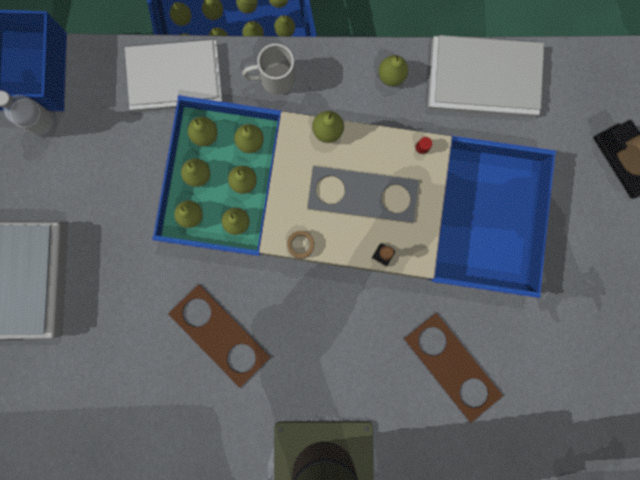

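View pics/scene.png

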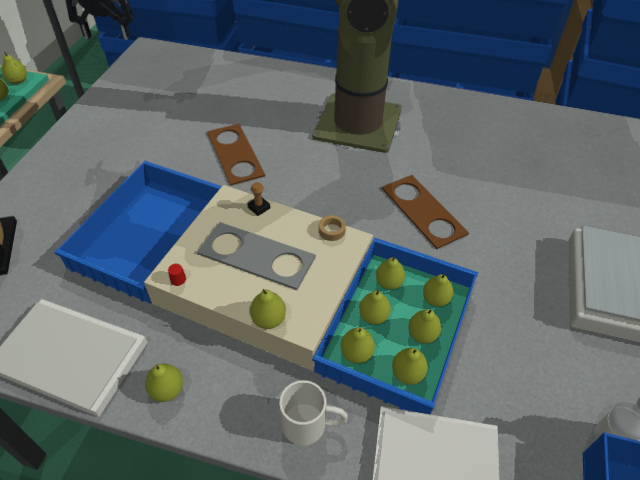

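The top view shows the grey plate at about (363,193) on the block, with its holes at (331,190) and (397,199). Orange look-alikes lie on the bench at (220,335) and (453,367). Only the one on the block is grey, so that's the one meant. The empty crate is on the right at (495,215), and the full one is on the left at (215,175). Next I'll measure these and check a crop.

```bash
cat > m.py <<'E'
from h import *
def rect(X):
    (c,s,a)=cv2.minAreaRect((X*1000).astype(np.float32)); return np.round(c,1),np.round(s,1),round(a,2)
def measure(im,P,crop=(90,300,240,470)):
    r0,r1,c0,c1=crop
    I=im[r0:r1,c0:c1].astype(int);Q=P[r0:r1,c0:c1]
    z=Q[...,2]; sat=I.max(-1)-I.min(-1); warm=I[...,0]-I[...,2]
    top=(z>.066)&(z<.09)
    plate=(top&(sat<28)&(I.max(-1)<150)).astype(np.uint8)
    n,l,st,_=cv2.connectedComponentsWithStats(cv2.morphologyEx(plate,cv2.MORPH_OPEN,np.ones((3,3),np.uint8)))
    k=1+st[1:,4].argmax(); pm=l==k
    cream=top&(warm>20)&(I[...,0]>140)
    n,l2,st2,_=cv2.connectedComponentsWithStats(cream.astype(np.uint8)); 
    cm=np.isin(l2,[i for i in range(1,n) if st2[i,4]>150])
    return Q,pm,cm
if __name__=="__main__":
    D=np.load("top.npz");im,P=D["im"],D["P"]
    Q,pm,cm=measure(im,P)
    print("plate",rect(Q[pm][:,:2]),np.median(Q[pm][:,2]),pm.sum())
    print("block",rect(Q[cm][:,:2]),np.median(Q[cm][:,2]),cm.sum())
    for n,(u,v) in dict(ha=(331,190),hb=(397,199),pear=(327,126),cap=(424,145),stamp=(384,254),tape=(289,245),BL=(262,253),TL=(281,113),TR=(450,139),BR=(435,277),crate=(495,215),bench=(300,350)).items():
        print(n,np.round(P[v,u],4))
    v=im[90:300,240:470].copy(); v[pm]=v[pm]//2+[120,0,0]; v[cm]=v[cm]//2+[0,120,0]
    save("crop.png",cv2.resize(np.hstack([im[90:300,240:470],v.astype(np.uint8)]),None,fx=1.7,fy=1.7))
E
python3 m.py
```

```text
plate (array([572.4, -83.6]), array([231.1,  98. ]), 82.29) 0.07932132027371597 4033
block (array([574.1, -65.7]), array([357.1, 299.7]), 81.61) 0.07400240274561798 17228
ha [ 0.5808 -0.0141  0.0746]
hb [ 0.5624 -0.1505  0.0739]
pear [ 0.6955 -0.0036  0.14  ]
cap [ 0.6673 -0.201   0.1062]
stamp [ 0.4437 -0.1119  0.1438]
tape [0.4648 0.0714 0.0963]
BL [0.4506 0.1276 0.0689]
TL [0.7429 0.0899 0.0766]
TR [ 0.6901 -0.2637  0.0704]
BR [ 0.4035 -0.2422  0.0037]
crate [ 0.5389 -0.3754  0.0065]
bench [ 0.2475  0.05   -0.0021]
```

View pics/crop.png

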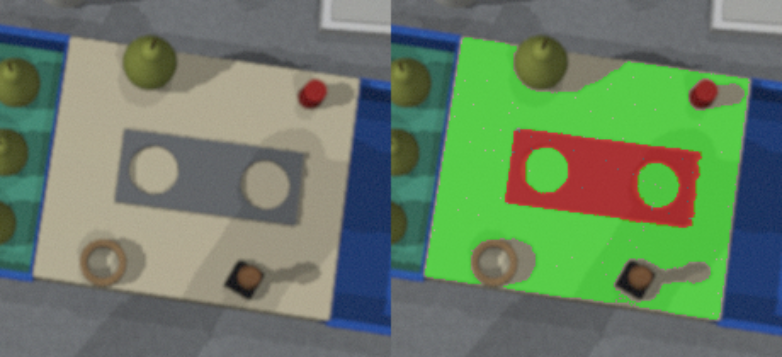

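The crop confirms the grey plate with two cream holes. It is already within 1° of the block's y axis, with the stamp and cap well to the side. I'll push its +y end with closed fingers towards the empty crate, which is at -y in the world frame.

```bash
cat >> h.py <<'E'
C=np.array([.5741,-.0657]);A=np.radians(81.61)
by=np.array([np.cos(A),np.sin(A)]);bx=np.array([by[1],-by[0]])
def W(x,y,z): return [*(C+x*bx+y*by),z]
def B(p): p=np.asarray(p)[...,:2]-C; return np.stack([p@bx,p@by],-1)
E
python3 - <<'E'
from h import *
p=robot.sense()["position"]
best=[]
for yaw in(81.6,-98.4):
    q=robot.solve_ik(W(0,.124,.3),[180,0,yaw]); best.append((9e9 if q is None else np.abs(np.array(q)-robot.sense()["joints"])[6],yaw))
    print(yaw,None if q is None else np.round(q,1))
yaw=min(best)[1]
robot.grab()
robot.servo_line([p[0],p[1],.3],vel=.2)
robot.move_to(W(0,.124,.3),[180,0,yaw])
robot.servo_line(W(0,.124,.095),vel=.2)
hit=robot.servo_line(W(0,.124,.070),vel=.02,force_limit=3)
s=robot.sense();print(hit,s["position"],s["force"],s["tool_rot"],s["time_s"],s["grip_width"])
z=s["position"][2]+.0025
robot.servo_line(W(0,.124,z),vel=.05)
im,P=cloud("scene");save("s2.png",im)
print(B(robot.sense()["position"]),robot.sense()["position"],robot.sense()["force"])
E
```

```text
81.6 [  9.3  33.7 -34.3  86.1  20.   66.3 -36.9]
-98.4 [ 24.7  45.3 -71.8  85.3  43.2  80.6 122.6]
False [0.59230387 0.05702521 0.07013623] [-0.72756728  0.05398374 -1.0127027 ] [ 1.79984943e+02 -5.60375453e-03  8.16007673e+01] 6.8917 5.859740578755836e-05
[0.00015507 0.12403158] [0.5923509  0.05698155 0.07286196] [-0.32168246 -0.47417198 -0.33521855]
```

View pics/s2.png

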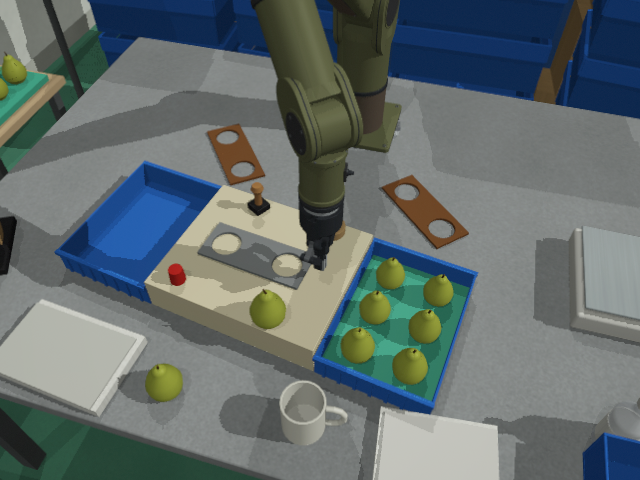

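The scene view shows the closed fingertips at (318,258), just behind the plate's near end. They haven't touched the block at the nominal height, so I'll probe lower under force control.

Run:
```python
from h import *
for z in (.070,.067,.064,.061,.058):
    hit=robot.servo_line(W(0,.124,z),vel=.02,force_limit=3)
    s=robot.sense();print(z,hit,np.round(s["position"],4),np.round(s["force"],1))
    if hit: break
c=robot.get_calibration("wrist");im,P=cloud("wrist");save("w1.png",im)
print(robot.sense()["time_s"])
```

```text
0.07 False [0.592  0.0569 0.0697] [ 0.3 -0.1  0.4]
0.067 False [0.592  0.0569 0.0668] [-0.3  0.5 -0.6]
0.064 False [0.5921 0.0569 0.0638] [-0.   0.4 -0.3]
0.061 False [0.5921 0.0569 0.0608] [ 0.8 -0.6  0.2]
0.058 False [0.5921 0.0569 0.0578] [ 0.  -0.4  0.2]
8.725
```

View pics/w1.png

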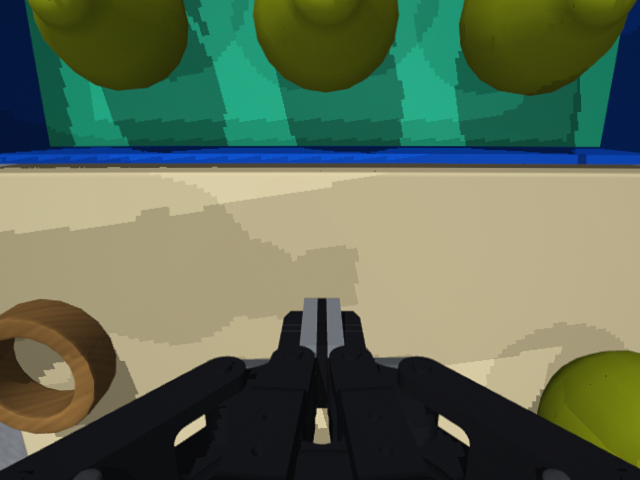

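Run:
```python
from h import *
im,P=cloud("wrist")
for v in (300,310,330):print(v,np.round(P[v,312],4),np.round(P[v,333],4))
print("blk",np.round(P[250,200],4),np.round(P[250,450],4),np.round(P[285,320],4))
im,P=cloud("top");Q=P[100:280,240:450]
save("t2.png",cv2.resize(im[90:300,240:470],None,fx=3,fy=2.8))
im,P=cloud("scene")
for u,v in((318,262),(320,267),(316,258),(321,264),(322,250)):print((u,v),np.round(P[v,u],4))
```

```text
300 [0.5899 0.0687 0.0974] [0.5976 0.0678 0.098 ]
310 [0.5901 0.0687 0.1059] [0.5974 0.0679 0.1063]
330 [0.5904 0.0686 0.12  ] [0.5969 0.0673 0.1194]
blk [0.5446 0.0869 0.0728] [0.648  0.0722 0.0741] [0.5922 0.0648 0.0746]
(318, 262) [0.6122 0.0605 0.1465]
(320, 267) [0.6228 0.0673 0.1473]
(316, 258) [0.6022 0.0539 0.1439]
(321, 264) [0.6161 0.0672 0.1478]
(322, 250) [0.6137 0.0679 0.185 ]
```

View pics/t2.png

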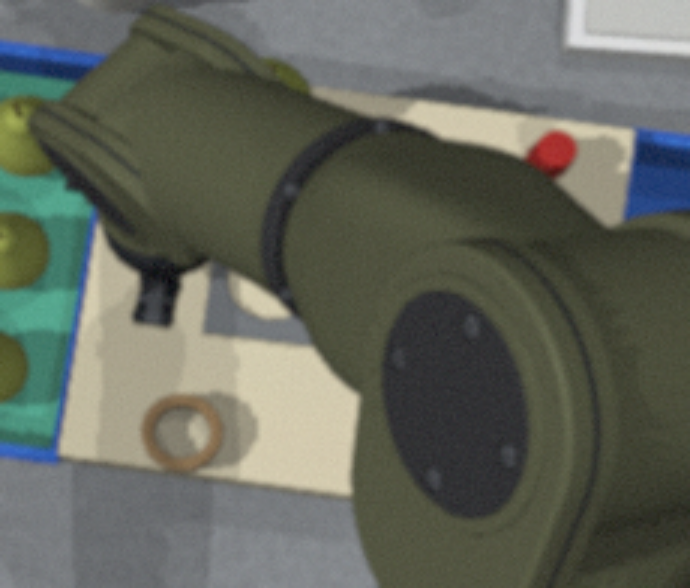

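The wrist depth puts the visible fingertip at z≈0.095, although the reported TCP is at 0.058. The block reads a correct 0.074. So the fingertips are well short of the reported TCP and still hovering. I'll keep descending with the force guard until they touch.

Run:
```python
from h import *
hit=robot.servo_line(W(0,.124,.048),vel=.03,force_limit=4)
if not hit: hit=robot.servo_line(W(0,.124,.030),vel=.02,force_limit=4)
s=robot.sense();print(hit,np.round(s["position"],4),np.round(s["force"],1),s["time_s"])
im,P=cloud("wrist")
for v in range(270,312,4):print(v,np.round(P[v,312],4),im[v,312])
```

```text
True [0.5923 0.0569 0.0401] [-0.1 -0.1  5.9] 9.8833
270 [0.5915 0.0785 0.0745] [190 178 142]
274 [0.5911 0.0765 0.0735] [190 179 143]
278 [0.5909 0.0749 0.0734] [183 171 136]
282 [0.5906 0.0734 0.0736] [189 178 141]
286 [0.5905 0.0721 0.0745] [171 159 125]
290 [0.5902 0.0703 0.0741] [170 159 126]
294 [0.59   0.0689 0.0747] [171 160 126]
298 [0.5899 0.0682 0.0768] [123 122 114]
302 [0.59   0.0681 0.08  ] [110 114 121]
306 [0.5902 0.0691 0.0855] [111 115 122]
310 [0.5903 0.0689 0.0883] [112 116 122]
```

The tips touch the block at a reported z of 0.0401, so the offset is 35 mm. I'll raise 2.5 mm and push most of the way, then look again.

Run:
```python
from h import *
z=.0428
robot.servo_line(W(0,.124,z),vel=.05)
print(robot.servo_line(W(0,.05,z),vel=.05,force_limit=15),np.round(robot.sense()["force"],1))
print(robot.servo_line(W(0,-.018,z),vel=.05,force_limit=15),np.round(robot.sense()["force"],1))
s=robot.sense();print(B(s["position"]),s["position"][2],s["time_s"])
im,P=cloud("scene");save("s3.png",im);np.savez("s3",im=im,P=P)
```

```text
False [-0.1  0.1  0.3]
False [0.2 0.3 0.3]
[-9.03259620e-05 -1.80092823e-02] 0.04275994556398415 13.325
```

View pics/s3.png

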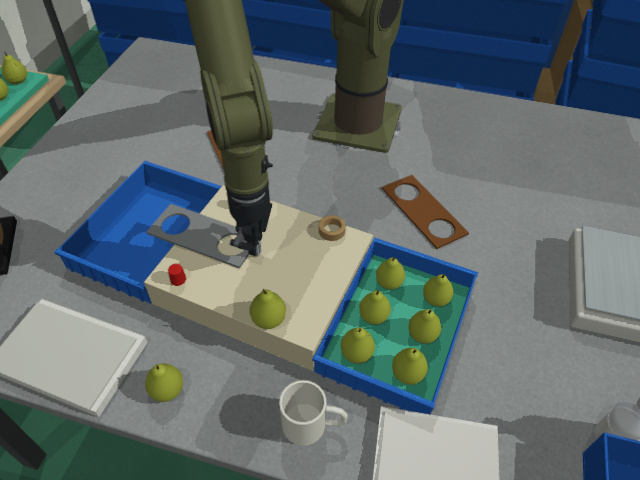

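The plate now overhangs the empty crate and looks straight, with its leading hole at (176,223). I'll measure it from the same image.

```bash
cat > g.py <<'E'
from h import *
def gauge(im,P):
    I=im.astype(int);b=B(P);z=P[...,2]
    m=(z>.068)&(z<.09)&(abs(b[...,0])<.07)&(b[...,1]>-.29)&(b[...,1]<.1)&(I.max(-1)-I.min(-1)<28)&(I.max(-1)<150)&(I.max(-1)>50)
    m=cv2.morphologyEx(m.astype(np.uint8),cv2.MORPH_OPEN,np.ones((3,3)))
    n,l,st,_=cv2.connectedComponentsWithStats(m);m=l==1+st[1:,4].argmax()
    p=b[m]*1000
    print("n",m.sum(),"z",np.median(z[m]).round(4),"rect",cv2.minAreaRect(p.astype(np.float32)))
    print("lead y 1%,",np.percentile(p[:,1],[.5,1,99,99.5]).round(1))
    cs,h=cv2.findContours(m.astype(np.uint8),cv2.RETR_CCOMP,cv2.CHAIN_APPROX_NONE)
    for c,hh in zip(cs,h[0]):
        if hh[3]>=0 and len(c)>30:
            q=b[c[:,0,1],c[:,0,0]]*1000
            q=q[np.isfinite(q).all(1)]
            print("hole",np.round(cv2.minEnclosingCircle(q.astype(np.float32))[0],1),cv2.fitEllipse(q.astype(np.float32)))
E
python3 - <<'E'
from g import *
D=np.load("s3.npz");gauge(D["im"],D["P"])
D=np.load("scene.npz");gauge(D["im"],D["P"])
D=np.load("top.npz");gauge(D["im"],D["P"])
E
```

```text
n 2557 z 0.0802 rect ((2.961566925048828, -133.5845947265625), (227.6532745361328, 99.10400390625), 87.51739501953125)
lead y 1%, [-244.8 -244.1  -27.5  -26.4]
hole [   3.8 -206. ] ((3.1182861328125, -204.3567352294922), (62.15094757080078, 63.68039321899414), 70.6562271118164)
n 3226 z 0.0804 rect ((0.1044464111328125, -15.940193176269531), (100.11490631103516, 228.75999450683594), 0.8464312553405762)
lead y 1%, [-127.5 -124.3   96.9   97.5]
hole [ 2.7 54.4] ((2.0731441974639893, 54.41294860839844), (59.47013854980469, 62.80060958862305), 120.00333404541016)
hole [  2.2 -79.7] ((3.0779478549957275, -82.1867904663086), (55.951141357421875, 60.501983642578125), 124.3987045288086)
n 4033 z 0.0793 rect ((0.9410209655761719, -17.959228515625), (98.02798461914062, 231.09535217285156), 0.6781301498413086)
lead y 1%, [-131.6 -130.3   95.4   96.6]
hole [ -1.2 -82.2] ((1.4066842794418335, -84.35752868652344), (50.20082092285156, 57.79810333251953), 102.37232208251953)
hole [-0.1 53.7] ((0.1432340443134308, 52.011592864990234), (53.438697814941406, 57.52421188354492), 101.86567687988281)
```

The image puts the hole centre at about -205 mm, and the finger contact gives -207. I'll push 14 mm more, back off and verify.

Run:
```python
from g import *
z=.0428
print(robot.servo_line(W(0,-.032,z),vel=.04,force_limit=15))
robot.servo_line(W(0,.02,z),vel=.1)
robot.servo_line(W(0,.02,.25),vel=.2)
p=robot.sense()["position"]
robot.move_to([.45,.3,.3],[180,0,81.6])
print(robot.sense()["time_s"])
for n in("top","scene"):
    im,P=cloud(n);gauge(im,P)
    if n=="top":
        save("t4.png",cv2.resize(im[80:310,230:560],None,fx=2.4,fy=2.4))
        for k,(u,v) in dict(pear=(327,126),cap=(424,145),stamp=(384,254),tape=(289,245)).items(): print(k,np.round(P[v,u],4))
```

```text
False
17.1167
n 4567 z 0.0789 rect ((-11.991016387939453, -138.5954132080078), (115.94149780273438, 250.86151123046875), 0.004511747509241104)
lead y 1%, [-261.9 -260.8  -23.9  -20.4]
hole [  -0.7 -221.7] ((-0.7183462977409363, -221.4895477294922), (62.927467346191406, 63.50397491455078), 58.16358947753906)
hole [  2.3 -88.6] ((6.624627590179443, -89.2414779663086), (39.84633255004883, 64.02919006347656), 159.67840576171875)
pear [ 0.6946 -0.0035  0.143 ]
cap [ 0.6663 -0.2003  0.1096]
stamp [ 0.4438 -0.1122  0.1421]
tape [0.4649 0.0715 0.0947]
n 2813 z 0.0802 rect ((-2.181793212890625, -152.3065643310547), (221.69366455078125, 101.54951477050781), 89.56085205078125)
lead y 1%, [-260.6 -259.8  -43.1  -42.5]
hole [  2.6 -85.5] ((2.6164450645446777, -85.06700897216797), (58.64611053466797, 60.36985397338867), 95.1496810913086)
hole [   1.8 -218.8] ((1.9738409519195557, -219.8045654296875), (62.5299072265625, 63.467464447021484), 118.87554931640625)
```

View pics/t4.png

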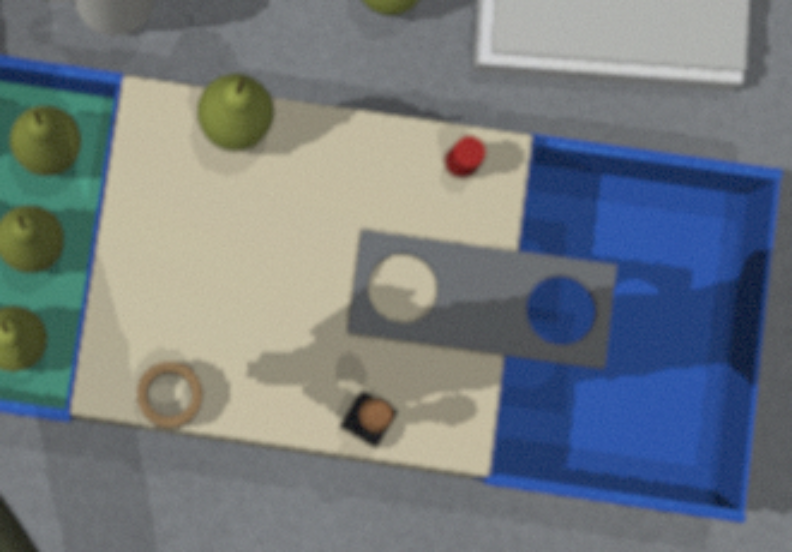

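The plate lies square over the empty crate's edge. Its leading hole, at crop (561,310), is fully clear of the edge, which runs through x≈510. The hole centre measures -219 to -222 mm against a required range of -232 to -209. The pear, cap, stamp and tape read the same positions as before.

```bash
python3 -c "
from workcell import robot
print(robot.close_job())"
```

```text
the job is handed in; nothing more can be done
None
```

The job is handed in: the grey sizing plate lies flat and square over the empty crate's edge, its leading hole wholly clear with the nearest rim about 1 cm beyond the edge, the four other things on the block are where they stood, and the arm is clear; the hand-in returned no verdict.

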